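# Lay the shelf-hanging kit into its shaped holders

### The arm

A 6-joint arm with a two-finger parallel gripper is mounted at the origin on the work surface. World frame = base frame: x ahead of the robot, y to its left, z up, the work surface at z = 0. Lengths are in m, angles in rad, forces in N, time in s.
With the tool pointing down it reaches from about 0.3 to 0.875 m from the base axis. Payload 6.4 kg.
Tool frame: the origin (TCP) lies between the finger pads; the fingertips stand ctrl.tip_reach ahead of it and the grasp point (between the pads) lies 11 mm behind it (ctrl.tip_reach is the distance from the TCP to the fingertips, in m); z points along the fingers, x is the direction in which the jaws open and shut, and the axes are right-handed (so a half turn about z gives the same grasp; the last joint's range is limited). The gripper opens to 85 mm and grips with 20 to 120 N. Pads are 22 mm wide; open, the fingers measure 114 mm over their backs; the gripper's body (76 mm by 85 mm) begins 54 mm behind the grasp point. The pads swing forward as they close: fully open they stand 13 mm farther back than shut.
Start: joints at [-1.502, 0.181, 1.607, -0, 1.354, -0.206], TCP at [0.156, -0.553, 0.239] pointing down, gripper open.
Joint ranges: [-2.99, 2.99], [-0.89, 2.07], [0.3, 2.58], [-1.14, 4.28], [0, 2.63], [-3.12, 3.12]. Speed limits (rad/s): [2.57, 2.57, 3.01, 3.14, 3.14, 3.14].

### API

Orientations are given as a unit quaternion [w, x, y, z].
In Python, from bench import telemetry, viewer, ticket, nets, ctrl gives the robot as it stands.
- The arm moves only by the tool step_arm, never from a script. Its argument "plan" is a list of rows, each a list of 2 entries, a list of its own where there are three numbers: the shift along the tool's x, y, z in m, then the turn, a rotation vector about the tool's x, y, z in degrees. A call has 1 to 5 rows; each row is the pose to reach, as a shift and turn from the pose commanded when the call began, along the tool's axes at that moment; what a row does not reach only later rows make up. A row lasts 1/10 s, in which the tool goes at most 50 mm and 8.59 degrees, less where a joint would pass 70% of its speed; a pose out of reach is approached as far as the arm can. A call with a gripper value outside its range is refused whole. "fingers" is the opening in per cent of the stroke, from 0 (shut) to 100 (fully open), set as the call begins (left out, the last holds). The fingers move at their own pace and stop on an object; the grip force is fixed at half the most. Time passes only in rows, so rows that repeat a pose let the fingers close. It gives the time, the measured TCP pose, the force and the opening at its end, in the units of the state.
- telemetry.get_obs(): the state, without advancing time (a new reading comes with each control period).
- viewer.camera(name): name is "scene" or "top" or "wrist"; returns the picture (384x512x3 uint8, red, green, blue); there is no depth.
- viewer.get_calibration(name): a dict with "K" (3x3 intrinsics, pixels), "dist" ([k1, k2, p1, p2, k3] as OpenCV has them; the pictures are not rectified), "origin" and "orientation" of the camera in the world. Camera axes: x right, y up, looking along -z (the intrinsics and any distortion apply to the point x, -y, -z); pixel columns grow to the right and rows downward; lengths in m; the calibration is good to about 2 mm. A picture is of the moment at which its call begins: read the wrist's pose just before it. get_calibration takes no time and is no camera call; for the wrist camera it gives the pose at the moment of the call.
- ticket.hand_in(): hands the job in, once; it reports no verdict.
Trained networks look in the newest picture that a camera, given by its name, has taken for a name from the list of things; names that differ only in an ending like _2 or _b are one class to them, and where a whole thing is asked for, a point or a joint stands for the part that bears it (a point fixed in the world has none). Each returns a list of dicts, best first, with "score" (0 to 1); they miss things now and then, are a little off and sometimes report something else, mostly with a low value. They report only what shows in the picture. A call takes as long as a camera call. They do not tell look-alikes from the thing itself.
- nets.boxes_of(thing, camera): "extent" ([left, top, right, bottom] in pixels, round what is visible of it).
The state is a dict: "time_s": time; "q": joint angles; "dq": joint speeds; "joint_efforts": joint torques, N m; "eef_pos": TCP position; "eef_rot": TCP orientation; "wrist_force": force on the tool from outside, world axes, zero at the start; "torque": the same for the moment, N m; "opening": opening from 0.0 (shut) to 1.0 (fully open).
Only numpy, scipy, OpenCV 4.12 (cv2) and the standard library are available. Lean on these libraries where they do the work, as an engineer would, in place of code of your own. Each camera call takes 0.05 s, during which the arm holds its last target.

### The job

Put the shelf-hanging kit into the grey rimmed holders shaped for it: the yellow level standing on its edge in the long straight holder, the steel bracket on its foot in the short rectangular one, the black-handled screwdriver lying in the holder of its own outline with its handle in the wide end, and the thick wooden dowel upright in the round one. Each must rest fully down on its holder's floor, inside the rim, with nothing riding on the rim. Leave the white bowl where it stands.

Things in the scene. Friction and masses are not known exactly. Their poses are not given: they have to be found in the camera images.
- level: Yellow plastic pocket spirit level, a bar 140 mm long, 24 mm wide, 40 mm high, standing on its narrow long edge with the green vial on top. Origin at the centre of its underside; x along its length, y across its width, z up. About 0.12 kg.
- bracket: Stainless steel angle bracket standing on its foot: foot plate 56 x 34 mm, 4 mm thick; upright plate 34 mm wide, 4 mm thick, 50 mm high, at the foot's -x end (mid-plane at x = -26 mm); a small rib in the corner. Origin at the centre of the foot's underside; x along the 56 mm side away from the upright, y along the 34 mm width, z up. Grip the upright over its 34 mm width. About 0.12 kg.
- driver: Short black-handled screwdriver lying down, 150 mm long overall: eight-sided handle 84 mm long and 26 mm across its flats, then a 6 mm steel shaft 66 mm long. Origin on its axis at mid-length, 13 mm above what it lies on; x along the axis towards the blade tip. The handle runs from x = -75 to +9 mm (middle, near the centre of mass: -33 mm); the shaft does not touch the table. About 0.09 kg.
- driver_tip (a point): End of the screwdriver's blade, on its axis, 75 mm from the screwdriver's origin along +x.
- dowel: Thick wooden dowel standing upright on the table, 24 mm in diameter, 60 mm high. Origin at the centre of its underside, z up along its axis. About 0.03 kg. (The thin short dowels in the bowl are not meant.)
- level_tray: Long narrow grey plastic holder for the level: straight rectangular pocket 156 x 40 mm inside. Fixed; floor 3 mm thick, rim 3 mm thick, its top 7 mm above the table. Origin centred on its underside; x along its length.
- bracket_tray: Short grey plastic rectangular holder for the bracket: pocket 72 x 50 mm inside. Fixed; floor 3 mm thick, rim 3 mm thick, its top 7 mm above the table. Origin centred on its underside; x along its 72 mm side.
- driver_tray: Grey plastic holder in the outline of the screwdriver: wide pocket for the handle (42 mm wide inside, x = -83 to +17 mm), then a narrow one for the shaft (18 mm wide, to x = +83 mm). Fixed; floor 3 mm thick, rim 3 mm thick, its top 7 mm above the table. Origin centred on its underside; x from the wide end to the narrow end. Seated, the screwdriver's origin is 16 mm above this origin.
- dowel_cup: Small round grey plastic holder for the thick dowel, 42 mm in diameter inside, 48 mm outside. Fixed; floor 3 mm thick, rim 3 mm thick, its top 7 mm above the table. Origin centred on its underside; z up.
- bowl: White ceramic bowl with a few thin short wooden dowels in it, 110 mm across the rim, 48 mm high, beyond the other things; loose, to be left where it is. Origin at the centre of its underside.
There are look-alikes about, which are no part of the job. Several things have the shape of the driver; the one meant has the colours described above. Leave any pink look-alike of the level alone.

How it is judged:
At the end, for the whole second after the job is handed in: Each thing rests on its own holder's floor inside the rim: centres within 14 mm (driver 15, dowel 12), at most 2 mm off the floor, level within 0.04 rad, parallel to the holder within 0.15 (level), 0.35 (bracket), 0.25 rad (driver, tip in the narrow end) (horizontal distance between level and level_tray below 0.014 m and z of level in the frame of level_tray between 0 and 0.005 m and linear speed of each of level, bracket, driver, dowel below 0.02 m/s and angular speed of each of level, bracket, driver, dowel below 0.2 rad/s and angle between the x axis of level and the x axis of level_tray, either way round below 0.15 rad and angle between each of level, bracket, dowel's own z axis and vertical below 0.05 rad and horizontal distance between bracket and bracket_tray below 0.014 m and z of bracket in the frame of bracket_tray between 0 and 0.005 m and angle between the x axis of bracket and the x axis of bracket_tray, either way round below 0.35 rad and horizontal distance between driver and driver_tray below 0.015 m and z of driver in the frame of driver_tray between 0.0135 and 0.0185 m and angle between the x axis of driver and the x axis of driver_tray, either way round below 0.25 rad and x of driver_tip in the frame of driver_tray above 0.055 m and angle between driver's own x axis and vertical between 1.53 and 1.61 rad and horizontal distance between dowel and dowel_cup below 0.012 m and z of dowel in the frame of dowel_cup between 0 and 0.005 m); the robot touches nothing.
It fails at once if the white bowl is shifted by more than 25 mm (distance of bowl from where it was at the start of the episode above 0.025 m).
It also fails if it takes over 128 s, if anything falls off the work surface, if the arm or the gripper's body presses on something with over 40 N, if the wrist force passes 120 N, or if a joint passes its speed limit or range.

## Working session

There is one attempt and no reset: what is moved stays moved. The work goes in short steps, Python scripts to look and compute and a tool call to move; the robot and the scene stay as the last step left them, time stands still between calls to the robot, and variables do not carry over. Pictures are saved under pics/ and viewed, and the job is handed in when it is done.

Besides the shell and the picture viewer there is one more tool, called after "Request:" as name(argument=value, ...), one argument or row to a line, values as JSON. step_arm: Moves the arm, as the interface text tells. Its arguments: {"type":"object","properties":{"plan":{"type":"array"},"fingers":{"type":"number"}},"required":["plan"]}

```bash
mkdir -p pics; python3 - <<'E'
from bench import telemetry, viewer, ticket, nets, ctrl
import cv2
print(telemetry.get_obs()); print(ctrl.tip_reach)
for n in("top","scene","wrist"):
    im=viewer.camera(n); cv2.imwrite(f"pics/{n}0.png",im[:,:,::-1]); print(n,viewer.get_calibration(n))
    if n!="wrist":
        for t in "level bracket driver dowel level_tray bracket_tray driver_tray dowel_cup bowl".split():
            print(t,[([round(v) for v in d["extent"]],round(d["score"],2)) for d in nets.boxes_of(t,n)])
print(telemetry.get_obs()["time_s"])
E
```

```text
{'time_s': 0.0, 'q': array([-1.50230249e+00,  1.81554907e-01,  1.60800686e+00, -3.72701332e-06,
        1.35377479e+00, -2.06340623e-01]), 'dq': array([ 1.24164944e-03,  1.27284507e-04, -2.32871561e-04, -8.55842323e-04,
       -1.21362961e-03,  8.48087347e-05]), 'joint_efforts': array([ 2.99312174e-03, -4.44864571e+01, -3.51342845e+01, -3.96425446e-05,
        8.89864663e-03,  1.42687756e-05]), 'eef_pos': array([ 0.15600394, -0.55288013,  0.23837688]), 'eef_rot': array([-6.56366913e-04,  7.97304026e-01, -6.03577277e-01, -5.74009841e-04]), 'wrist_force': array([ 0.43046866, -0.4861355 ,  1.0366539 ]), 'torque': array([0.06009449, 0.03921275, 0.04589513]), 'opening': 0.9981597198922085}
0.008
top {'K': array([[437.05853227,   0.        , 258.02783553],
       [  0.        , 437.05853227, 192.08713054],
       [  0.        ,   0.        ,   1.        ]]), 'dist': array([0.03386241, 0.        , 0.        , 0.        , 0.        ]), 'origin': array([0.35997498, 0.04431289, 1.09229445]), 'orientation': array([-0.70216384, -0.05767085,  0.0637165 ,  0.70680989])}
level [([157, 257, 210, 298
[... 985 characters left out ...]
48)]
driver [([127, 133, 176, 149], 0.57), ([115, 174, 151, 186], 0.53)]
dowel []
level_tray [([338, 194, 395, 223], 0.88)]
bracket_tray [([202, 166, 231, 183], 0.96), ([250, 248, 294, 293], 0.42)]
driver_tray [([104, 219, 166, 237], 0.73)]
dowel_cup [([268, 162, 316, 182], 0.72)]
bowl [([248, 249, 300, 294], 0.59)]
wrist {'K': array([[304.13856784,   0.        , 260.01936475],
       [  0.        , 304.13856784, 186.43887142],
       [  0.        ,   0.        ,   1.        ]]), 'dist': array([-0.0630432,  0.       ,  0.       ,  0.       ,  0.       ]), 'origin': array([ 0.23471327, -0.53101881,  0.37373876]), 'orientation': array([ 0.78639514, -0.12923801,  0.09715802, -0.59618834])}
1.05
```

```bash
python3 - <<'E'
import cv2
im=cv2.imread("pics/top0.png"); c=im[60:310,100:450]; cv2.imwrite("pics/top0c.png",cv2.resize(c,(798,570),interpolation=cv2.INTER_CUBIC))
im=cv2.imread("pics/scene0.png"); c=im[110:310,90:420]; cv2.imwrite("pics/scene0c.png",cv2.resize(c,(800,485),interpolation=cv2.INTER_CUBIC))
E
```

```text
(no output)
```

View pics/top0c.png

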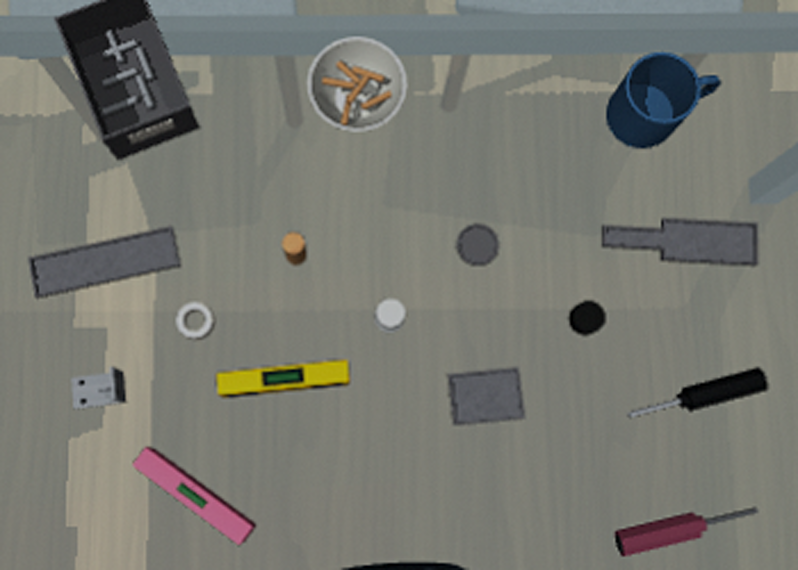

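View pics/scene0c.png

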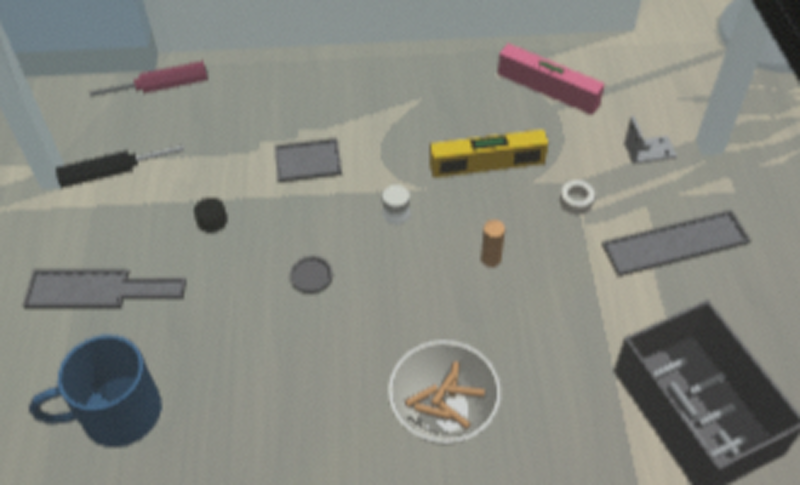

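View pics/wrist0.png

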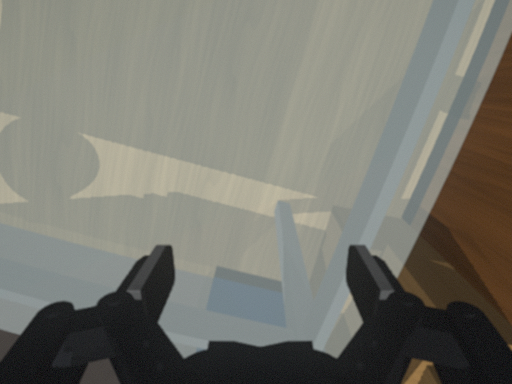

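```bash
cat > h.py <<'E'
import numpy as np, cv2
from scipy.spatial.transform import Rotation as R
from bench import telemetry, viewer, nets, ctrl
def rot(q): return R.from_quat([q[1],q[2],q[3],q[0]])
def p2w(cal,uv,z):
    uv=np.asarray(uv,float).reshape(-1,1,2)
    n=cv2.undistortPoints(uv,cal["K"],cal["dist"]).reshape(-1,2)
    d=rot(cal["orientation"]).apply(np.c_[n[:,0],-n[:,1],-np.ones(len(n))])
    o=np.asarray(cal["origin"]); return o+d*((z-o[2])/d[:,2])[:,None]
def w2p(cal,P):
    c=rot(cal["orientation"]).inv().apply(np.atleast_2d(P)-cal["origin"]); c=c*[1,-1,-1]
    return cv2.projectPoints(c,np.zeros(3),np.zeros(3),cal["K"],cal["dist"])[0].reshape(-1,2)
def go(x,y,z,yaw=None):
    """yaw: world angle (deg) of tool x axis, tool down (mod 180 nearest)"""
    o=telemetry.get_obs(); r=rot(o["eef_rot"]); tx=r.apply([1,0,0]); cy=np.degrees(np.arctan2(tx[1],tx[0]))
    if yaw is None: yaw=cy
    dy=(yaw-cy+90)%180-90; yaw=cy+dy
    a=np.radians(yaw); T=R.from_matrix(np.c_[[np.cos(a),np.sin(a),0],[np.sin(a),-np.cos(a),0],[0,0,-1]])
    s=r.inv().apply(np.array([x,y,z])-o["eef_pos"]); t=(r.inv()*T).as_rotvec(degrees=True)
    print("shift",np.round(s,4),"turn",np.round(t,1),"| pos",np.round(o["eef_pos"],4),"yaw",round(cy,1),"q6",round(o["q"][5],2),"t",round(o["time_s"],2),"open",round(o["opening"],3))
E
python3 - <<'E'
from h import *
im=cv2.imread("pics/top0.png"); cal=viewer.get_calibration("top")
S=6
def up(x0,y0,x1,y1): return cv2.resize(im[y0:y1,x0:x1],None,fx=S,fy=S,interpolation=cv2.INTER_CUBIC)
def rect(name,box,mask,z,out=None):
    x0,y0,x1,y1=box; c=up(*box); m=mask(c).astype(np.uint8)*255
    cs,_=cv2.findContours(m,cv2.RETR_EXTERNAL,cv2.CHAIN_APPROX_NONE); k=max(cs,key=cv2.contourArea)
    k=cv2.convexHull(k).reshape(-1,2); uv=(k+0.5)/S-0.5+[x0,y0]
    w=p2w(cal,uv,z)[:,:2].astype(np.float32)
    (cx,cy),(a,b),an=cv2.minAreaRect((w*1000).astype(np.float32)); 
    if a<b: a,b,an=b,a,an-90
    print(name,"c",round(cx,1),round(cy,1),"size",round(a,1),round(b,1),"long axis deg",round(an,1))
def hsv(c): return cv2.cvtColor(c,cv2.COLOR_BGR2HSV)
C=lambda px,py:(100+px/2.28,60+py/2.28)
def B(a,b,c,d): u=C(a,b);v=C(c,d); return tuple(int(round(t)) for t in (*u,*v))
yel=lambda c:(hsv(c)[...,1]>130)|False
dark=lambda t:(lambda c:cv2.cvtColor(c,cv2.COLOR_BGR2GRAY)<t)
rect("level",B(205,345,362,410),lambda c:(hsv(c)[...,1]>140)&(hsv(c)[...,2]>100),.04)
for t in(100,110):
  rect("ltray",B(15,210,195,310),dark(t),.007)
  rect("btray",B(435,355,535,435),dark(t),.007)
  rect("dtray",B(590,205,775,275),dark(t),.007)
  rect("cup",B(445,215,510,275),dark(t),.007)
for t in(60,75): rect("handle",B(620,355,780,425),dark(t),.013)
rect("dowel",B(275,225,315,270),lambda c:(hsv(c)[...,1]>90),.03)
rect("doweltop",B(275,225,315,270),lambda c:(hsv(c)[...,1]>90)&(hsv(c)[...,2]>165),.06)
for n,uv,z in(("bowl",(357,83),.048),("cup",(477,244),.005),("dowel top",(293,241),.06),("tip",(631,415),.013),("handle end",(765,380),.013),("br foot L",(72,390),.004),("holes",(83,390),.004),("upright",(119,371),.05),("upr bot",(119,402),.05),("white",(390,313),.01),("black",(587,317),.02),("ring",(195,320),0.01)):
    print(n,np.round(p2w(cal,C(*uv),z)[0]*1000,1))
for n,b in(("br",B(55,355,140,425)),("dw",B(270,220,320,280)),("dr",B(615,355,780,425))):
    x0,y0,x1,y1=b;c=im[y0:y1,x0:x1];f=min(780/c.shape[1],580/c.shape[0]);print(n,b,f); cv2.imwrite(f"pics/c_{n}.png",cv2.resize(c,None,fx=f,fy=f,interpolation=cv2.INTER_CUBIC))
E
```

```text
level c 461.7 117.9 size 139.7 25.9 long axis deg -84.5
ltray c 595.0 317.9 size 164.1 49.4 long axis deg -77.3
btray c 443.4 -100.1 size 80.2 56.9 long axis deg -84.8
dtray c 616.0 -321.2 size 174.2 51.2 long axis deg 86.4
cup c 612.3 -96.0 size 48.9 47.8 long axis deg -45.4
ltray c 595.3 317.8 size 165.2 50.9 long axis deg -77.3
btray c 443.5 -100.1 size 81.8 58.9 long axis deg -84.7
dtray c 615.9 -321.4 size 175.3 52.7 long axis deg 86.5
cup c 612.1 -96.2 size 50.0 49.1 long axis deg -49.4
handle c 449.0 -354.9 size 99.0 26.2 long axis deg -75.0
handle c 449.0 -355.0 size 100.0 27.1 long axis deg -75.1
dowel c 604.8 106.8 size 35.3 23.4 long axis deg 16.0
doweltop c 603.1 106.8 size 20.7 19.8 long axis deg 75.3
bowl [785.7  36.6  48. ]
cup [612.8 -96.8   5. ]
dowel top [604.4 105.8  60. ]
tip [ 421.1 -256.3   13. ]
handle end [ 458.2 -402.8   13. ]
br foot L [452.8 348.    4. ]
holes [452.7 336.2   4. ]
upright [468.3 287.3  50. ]
upr bot [436.  286.2  50. ]
white [534.4   1.8  10. ]
black [ 527.1 -212.4   20. ]
ring [527.9 215.7  10. ]
br (124, 216, 161, 246) 19.333333333333332
dw (218, 156, 240, 183) 21.48148148148148
dr (370, 216, 442, 246) 10.833333333333334
```

View pics/c_br.png

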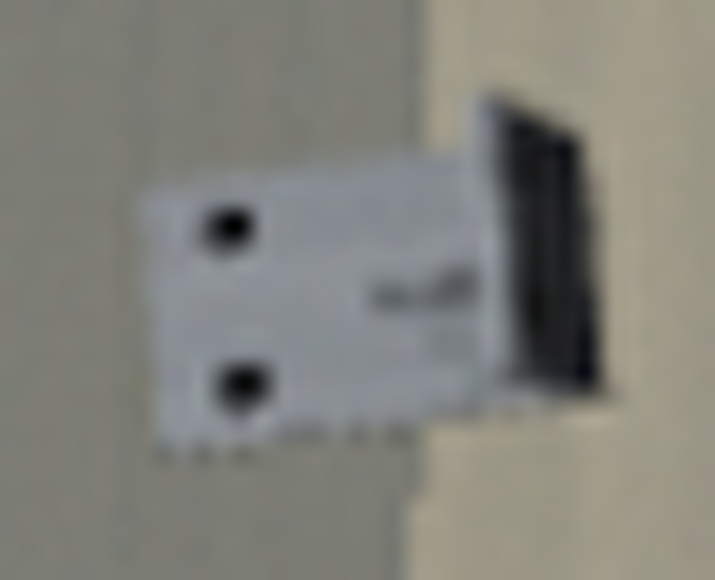

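View pics/c_dr.png

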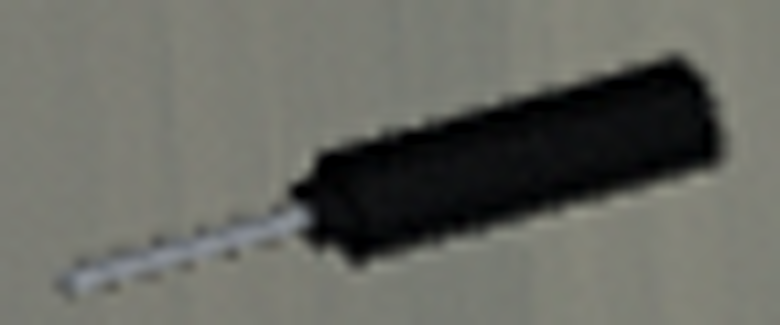

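```bash
python3 - <<'E'
from h import *
go(.448,-.361,.15,15)
E
```

```text
shift [-0.106  -0.3332  0.0893] turn [ -0.    0.  -89.3] | pos [ 0.156  -0.5534  0.2393] yaw -74.3 q6 -0.21 t 1.05 open 1.0
```

Candidates for the driver in the top view: a black one at px (411, 231) and a magenta one at (403, 292). The black-handled one fits the description, and the crop confirms its black handle and steel shaft. The bracket crop shows the upright at the right (-y) end of the foot.

Request:
step_arm(
  plan=[
    [[-0.106,-0.333,0.06],[0,0,-89]],
    [[-0.106,-0.333,0.06],[0,0,-89]],
    [[-0.106,-0.333,0.06],[0,0,-89]],
    [[-0.106,-0.333,0.06],[0,0,-89]],
    [[-0.106,-0.333,0.06],[0,0,-89]],
  ],
  fingers=100,
)

```text
time_s: 1.55
eef_pos: [0.3631, -0.4166, 0.1969]
eef_rot: [0.0, 0.964, -0.267, 0.0]
wrist_force: [0.8, -0.7, 0.9]
opening: 1.0
```

```bash
python3 - <<'E'
from h import *
go(.448,-.361,.18,15)
E
```

```text
shift [ 0.0441 -0.0914  0.0169] turn [  0.  -0. -46.] | pos [ 0.3631 -0.4166  0.1969] yaw -31.0 q6 -0.53 t 1.55 open 1.0
```

Request:
step_arm(
  plan=[
    [[0.044,-0.091,0.017],[0,0,-46]],
    [[0.044,-0.091,0.017],[0,0,-46]],
    [[0.044,-0.091,0.017],[0,0,-46]],
    [[0.044,-0.091,0.017],[0,0,-46]],
    [[0.044,-0.091,0.017],[0,0,-46]],
  ],
)

```text
time_s: 2.05
eef_pos: [0.4472, -0.3622, 0.1798]
eef_rot: [-0.0, 0.994, 0.106, -0.0]
wrist_force: [0.1, -0.3, -0.7]
opening: 1.002
```

Request:
step_arm(
  plan=[
    [[0,0,0],[0,0,-3]],
    [[0,0,0],[0,0,-3]],
  ],
)

```text
time_s: 2.25
eef_pos: [0.4467, -0.3628, 0.18]
eef_rot: [0.0, 0.992, 0.128, -0.0]
wrist_force: [0.8, -0.2, -0.2]
opening: 0.999
```

```bash
cat > w.py <<'E'
import sys
from h import *
# w.py name : take wrist pic, draw nothing
cal=viewer.get_calibration("wrist"); im=viewer.camera("wrist")
import pickle; pickle.dump((cal,im),open(f"pics/{sys.argv[1]}.pkl","wb"))
cv2.imwrite(f"pics/{sys.argv[1]}.png",im[:,:,::-1])
E
python3 w.py w1; python3 - <<'E'
from h import *
go(.448,-.361,.18,15)
E
```

```text
shift [ 0.0018 -0.0014 -0.    ] turn [-0.   0.  -0.4] | pos [ 0.4466 -0.3628  0.18  ] yaw 14.6 q6 -1.14 t 2.3 open 1.0
```

View pics/w1.png

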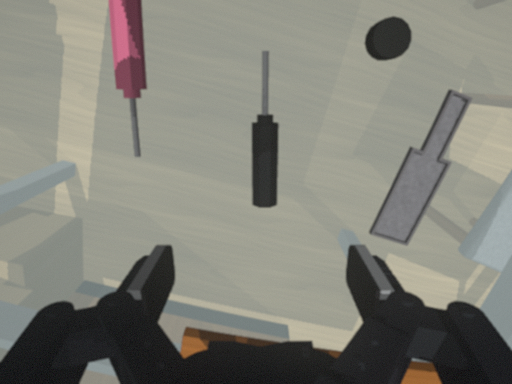

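The wrist view shows the black driver upright in the frame (tip 265,52; butt 264,207), and its tray at right from (392,243) to (460,92).

```bash
python3 - <<'E'
from h import *
import pickle
cal,im=pickle.load(open("pics/w1.pkl","rb"))
g=cv2.cvtColor(im,cv2.COLOR_RGB2GRAY)
t,e=p2w(cal,[(265.5,52),(264,207)],.013)
d=(t-e)[:2]; print("tip",t,"end",e,np.linalg.norm(d),np.degrees(np.arctan2(d[1],d[0])),"origin",(t+e)/2)
a=p2w(cal,[(370.5,232.5),(408,243),(456.5,91),(468.5,96),(411,149),(447,161)],.007); print(np.round(a,4))
w=(a[0]+a[1])/2;n=(a[2]+a[3])/2;d=(n-w)[:2];print("tray c",(w+n)/2,np.linalg.norm(d),np.degrees(np.arctan2(d[1],d[0])))
c=im[80:250,360:480]; cv2.imwrite("pics/w1c.png",cv2.resize(c[:,:,::-1],None,fx=3.4,fy=3.4,interpolation=cv2.INTER_CUBIC))
E
```

```text
tip [ 0.42310219 -0.25421718  0.013     ] end [ 0.46127048 -0.40328152  0.013     ] 0.15387331179519753 104.36215420014778 origin [ 0.44218634 -0.32874935  0.013     ]
[[ 0.5873 -0.4056  0.007 ]
 [ 0.6356 -0.4075  0.007 ]
 [ 0.6158 -0.2372  0.007 ]
 [ 0.6301 -0.2381  0.007 ]
 [ 0.5935 -0.3042  0.007 ]
 [ 0.6371 -0.3058  0.007 ]]
tray c [ 0.61720586 -0.32208185  0.007     ] 0.16927347750392677 86.09295595173786
```

View pics/w1c.png

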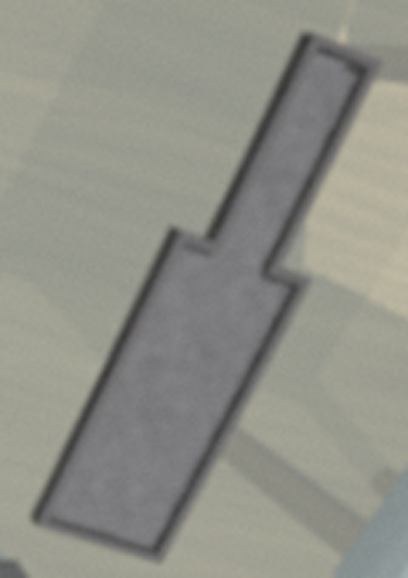

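```bash
python3 - <<'E'
from h import *
go(.449,-.361,.015,14.4)
E
```

```text
shift [ 0.0028 -0.0012  0.165 ] turn [-0.   0.   0.2] | pos [ 0.4466 -0.3628  0.18  ] yaw 14.6 q6 -1.14 t 2.3 open 1.0
```

Request:
step_arm(
  plan=[
    [[0.003,-0.001,0.04],[0,0,0]],
    [[0.003,-0.001,0.08],[0,0,0]],
    [[0.003,-0.001,0.12],[0,0,0]],
    [[0.003,-0.001,0.145],[0,0,0]],
    [[0.003,-0.001,0.165],[0,0,0]],
  ],
  fingers=60,
)

```text
time_s: 2.8
eef_pos: [0.4484, -0.3603, 0.0128]
eef_rot: [-0.001, 0.992, 0.127, -0.001]
wrist_force: [0.3, -0.5, 0.3]
opening: 0.599
```

Request:
step_arm(
  plan=[
    [[0,0,0],[0,0,0]],
    [[0,0,0],[0,0,0]],
    [[0,0,0],[0,0,0]],
    [[0,0,0],[0,0,0]],
    [[0,0,0],[0,0,0]],
  ],
  fingers=0,
)

```text
time_s: 3.3
eef_pos: [0.4498, -0.3617, 0.0161]
eef_rot: [0.001, 0.992, 0.128, 0.0]
wrist_force: [0.2, 0.3, -1.1]
opening: 0.285
```

```bash
python3 - <<'E'
from h import *
go(.449,-.361,.015,14.4);print(telemetry.get_obs()["wrist_force"])
E
```

```text
shift [-0.0006 -0.0009  0.0011] turn [ 0.1 -0.   0.3] | pos [ 0.4498 -0.3617  0.0161] yaw 14.7 q6 -1.14 t 3.3 open 0.285
[ 0.16504759  0.25818345 -1.06190726]
```

Request:
step_arm(
  plan=[
    [[0,0,-0.02],[0,0,0]],
    [[0,0,-0.05],[0,0,0]],
    [[0,0,-0.08],[0,0,0]],
  ],
)

```text
time_s: 3.6
eef_pos: [0.449, -0.3608, 0.096]
eef_rot: [-0.0, 0.992, 0.128, -0.0]
wrist_force: [0.4, 0.2, -1.2]
opening: 0.281
```

```bash
python3 - <<'E'
from h import *
go(.6144,-.3546,.096,-3.7)
E
```

```text
shift [ 1.616e-01  3.590e-02 -1.000e-04] turn [-0.   0.  18.4] | pos [ 0.449  -0.3608  0.096 ] yaw 14.7 q6 -1.14 t 3.6 open 0.281
```

Request:
step_arm(
  plan=[
    [[0.04,0.009,0],[0,0,5]],
    [[0.08,0.018,0],[0,0,9]],
    [[0.12,0.027,0],[0,0,14]],
    [[0.162,0.036,0],[0,0,18.4]],
    [[0.162,0.036,0],[0,0,18.4]],
  ],
)

```text
time_s: 4.1
eef_pos: [0.6197, -0.3538, 0.0952]
eef_rot: [0.0, 0.999, -0.032, 0.002]
wrist_force: [-0.4, -0.1, -2.2]
opening: 0.287
```

```bash
python3 w.py w2; python3 - <<'E'
from h import *
go(.6144,-.3546,.0195,-3.7)
E
```

```text
shift [-0.0028  0.0007  0.0753] turn [ 0.  -0.   0.1] | pos [ 0.6172 -0.354   0.0948] yaw -3.6 q6 -0.63 t 4.15 open 0.29
```

View pics/w2.png

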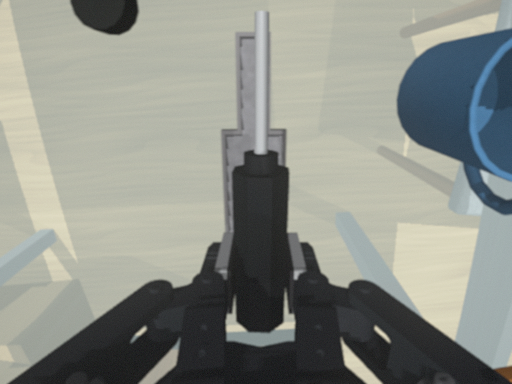

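```bash
python3 - <<'E'
from h import *
import pickle
cal,im=pickle.load(open("pics/w2.pkl","rb"))
a=p2w(cal,[(222,130),(286,130),(236,33),(270,33)],.007);print(a)
print("pred", w2p(cal,[[.6165+.0645*.086,-.3217+.998*.086,.007],[.6165+.0645*.02,-.3217+.998*.02,.007]]))
print("tip", p2w(cal,[(262,12),(260,330)],.013+.0948-.0161))
go(.6144,-.3546,.0195,-3.7)
E
```

```text
[[ 0.59516601 -0.30174732  0.007     ]
 [ 0.64172477 -0.30482575  0.007     ]
 [ 0.61099521 -0.23762332  0.007     ]
 [ 0.63370949 -0.2391194   0.007     ]]
pred [[252.27842349  28.98770176]
 [252.95210357 127.89271471]]
tip [[ 0.6271988  -0.24324335  0.0917    ]
 [ 0.61579076 -0.40600293  0.0917    ]]
shift [-0.0028  0.0007  0.0753] turn [ 0.  -0.   0.1] | pos [ 0.6172 -0.354   0.0948] yaw -3.6 q6 -0.63 t 4.15 open 0.29
```

Request:
step_arm(
  plan=[
    [[-0.001,0.002,0.02],[0,0,0]],
    [[-0.001,0.002,0.04],[0,0,0]],
    [[-0.001,0.002,0.05],[0,0,0]],
    [[-0.001,0.002,0.05],[0,0,0]],
    [[-0.001,0.002,0.05],[0,0,0]],
  ],
)

```text
time_s: 4.65
eef_pos: [0.6138, -0.3572, 0.0457]
eef_rot: [0.0, 0.999, -0.033, 0.0]
wrist_force: [-0.3, -0.3, -0.2]
opening: 0.283
```

```bash
python3 w.py w3; python3 - <<'E'
from h import *
go(.613,-.357,.0195,-3.7)
E
```

```text
shift [-0.0013 -0.0004  0.0268] turn [ 0.1 -0.1 -0. ] | pos [ 0.6142 -0.3575  0.0463] yaw -3.7 q6 -0.63 t 4.7 open 0.287
```

View pics/w3.png

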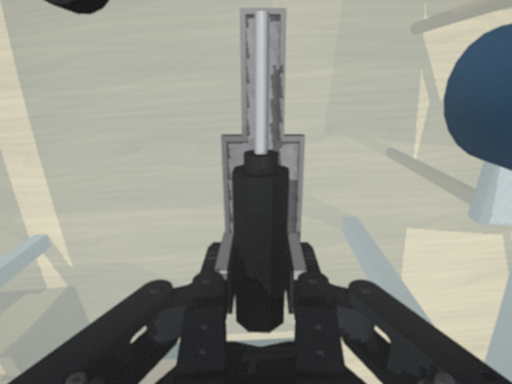

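```bash
python3 - <<'E'
from h import *
import pickle
cal,im=pickle.load(open("pics/w3.pkl","rb"))
print(p2w(cal,[(222,135),(304,135),(241,8),(285,8)],.007))
print("tip", p2w(cal,[(262,12)],.013+.030))
E
```

```text
[[ 0.59531836 -0.30118845  0.007     ]
 [ 0.64195816 -0.30428009  0.007     ]
 [ 0.61155919 -0.23678328  0.007     ]
 [ 0.63400391 -0.23824971  0.007     ]]
tip [[ 0.6214008  -0.24679468  0.043     ]]
```

Request:
step_arm(
  plan=[
    [[0,0.002,0.01],[0,0,0]],
    [[0,0.002,0.018],[0,0,0]],
    [[0,0.002,0.023],[0,0,0]],
    [[0,0.002,0.026],[0,0,0]],
    [[0,0.002,0.026],[0,0,0]],
  ],
)

```text
time_s: 5.2
eef_pos: [0.6137, -0.3586, 0.0185]
eef_rot: [-0.0, 0.999, -0.032, -0.0]
wrist_force: [0.0, -0.1, -1.3]
opening: 0.28
```

```bash
python3 - <<'E'
from h import *
go(.614,-.359,.0195,-3.7);print(telemetry.get_obs()["wrist_force"])
E
```

```text
shift [ 0.0003  0.0004 -0.001 ] turn [-0.  0. -0.] | pos [ 0.6137 -0.3586  0.0185] yaw -3.7 q6 -0.63 t 5.2 open 0.28
[ 0.03575617 -0.09772117 -1.34472164]
```

Request:
step_arm(
  plan=[
    [[0,0,0],[0,0,0]],
    [[0,0,0],[0,0,0]],
    [[0,0,0],[0,0,0]],
    [[0,0,-0.02],[0,0,0]],
    [[0,0,-0.06],[0,0,0]],
  ],
  fingers=55,
)

```text
time_s: 5.7
eef_pos: [0.6116, -0.3571, 0.0766]
eef_rot: [-0.002, 0.999, -0.032, -0.003]
wrist_force: [-0.2, 0.1, 0.2]
opening: 0.55
```

Request:
step_arm(
  plan=[
    [[0,0.02,-0.05],[0,0,0]],
    [[0,0.02,-0.1],[0,0,0]],
    [[0,0.02,-0.1],[0,0,0]],
  ],
)

```text
time_s: 6.0
eef_pos: [0.6163, -0.3826, 0.1911]
eef_rot: [0.005, 0.999, -0.033, 0.007]
wrist_force: [1.1, -0.0, 0.7]
opening: 0.553
```

```bash
python3 w.py w4; python3 - <<'E'
from h import *
import pickle
go(.605,.1065,.15,0)
E
```

```text
shift [-0.0423 -0.4865  0.0337] turn [ 0.5 -0.6 -3.7] | pos [ 0.6153 -0.3814  0.1879] yaw -3.7 q6 -0.65 t 6.05 open 0.548
```

View pics/w4.png

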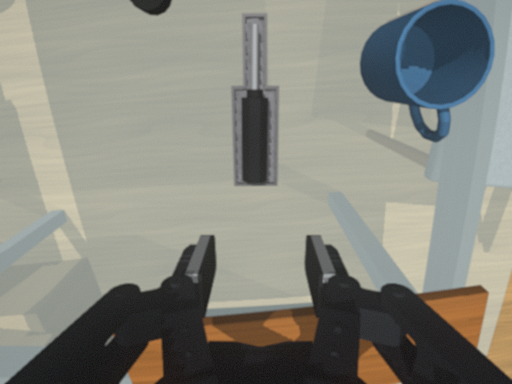

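```bash
python3 - <<'E'
from h import *
import pickle
cal,im=pickle.load(open("pics/w4.pkl","rb"))
t,e=p2w(cal,[(254,24)],.016)[0],p2w(cal,[(256,184)],.02)[0];print(t,e,(t+e)/2, np.linalg.norm(t-e))
k=p2w(cal,[(242,14),(267,14),(235,185),(276,185)],.007);print(k,k.mean(0))
E
```

```text
[ 0.62160201 -0.24853651  0.016     ] [ 0.61259501 -0.40251837  0.02      ] [ 0.61709851 -0.32552744  0.018     ] 0.15429691745803337
[[ 0.61103922 -0.23763461  0.007     ]
 [ 0.63448548 -0.2391596   0.007     ]
 [ 0.58909974 -0.40645187  0.007     ]
 [ 0.63428082 -0.40967964  0.007     ]] [ 0.61722632 -0.32323143  0.007     ]
```

Request:
step_arm(
  plan=[
    [[-0.042,-0.486,0],[0,0,-4]],
    [[-0.042,-0.486,0],[0,0,-4]],
    [[-0.042,-0.486,0],[0,0,-4]],
    [[-0.042,-0.486,0],[0,0,-4]],
    [[-0.042,-0.486,0],[0,0,-4]],
  ],
  fingers=60,
)

```text
time_s: 6.55
eef_pos: [0.6063, -0.1266, 0.1789]
eef_rot: [-0.0, 1.0, 0.002, -0.0]
wrist_force: [1.0, -0.2, 0.2]
opening: 0.596
```

```bash
python3 - <<'E'
from h import *
go(.605,.1065,.18,0)
E
```

```text
shift [-2.000e-04 -2.331e-01 -1.000e-03] turn [-0.   0.   0.3] | pos [ 0.6063 -0.1266  0.1789] yaw 0.3 q6 -0.4 t 6.55 open 0.596
```

```bash
python3 w.py w5
```

```text
(no output)
```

View pics/w5.png

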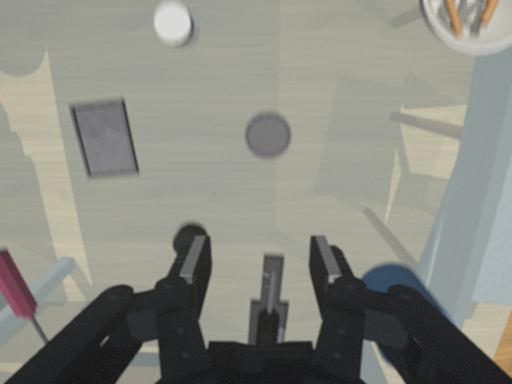

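Request:
step_arm(
  plan=[
    [[0,-0.233,-0.001],[0,0,0]],
    [[0,-0.233,-0.001],[0,0,0]],
    [[0,-0.233,-0.001],[0,0,0]],
    [[0,-0.233,-0.001],[0,0,0]],
    [[0,-0.233,-0.001],[0,0,0]],
  ],
)

```text
time_s: 7.1
eef_pos: [0.605, 0.1075, 0.18]
eef_rot: [-0.0, 1.0, 0.004, -0.0]
wrist_force: [-0.3, 0.0, -0.0]
opening: 0.598
```

Request:
step_arm(
  plan=[
    [[0,-0.005,0],[0,0,0]],
    [[0,-0.005,0],[0,0,0]],
  ],
)

```text
time_s: 7.3
eef_pos: [0.6055, 0.1101, 0.1798]
eef_rot: [0.0, 1.0, 0.004, -0.0]
wrist_force: [-0.4, -0.7, -0.1]
opening: 0.599
```

```bash
python3 w.py w6; python3 -c "
from h import *
go(.605,.1065,.18,0)"
```

```text
shift [-0.0008  0.0024 -0.0001] turn [0.  0.  0.3] | pos [0.6057 0.1089 0.1799] yaw 0.3 q6 -0.02 t 7.35 open 0.6
```

View pics/w6.png

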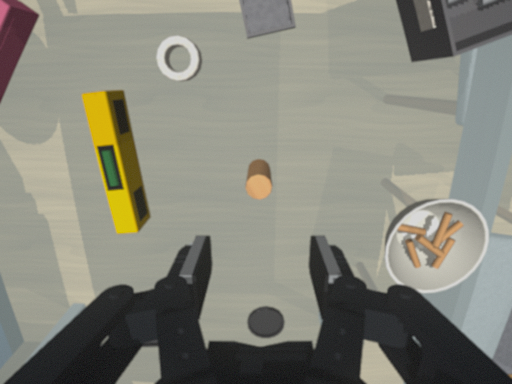

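```bash
python3 - <<'E'
from h import *
import pickle
cal,im=pickle.load(open("pics/w6.pkl","rb"))
print("dowel",p2w(cal,[(259,186.5)],.06),"bottom far edge",p2w(cal,[(259.5,160)],0),"cup",p2w(cal,[(265.5,321.5)],.006))
cal,im=pickle.load(open("pics/w5.pkl","rb"))
print("cup",p2w(cal,[(268,135)],.006))
# level top corners in w6
E
```

```text
dowel [[0.60414722 0.10630905 0.06      ]] bottom far edge [[0.60444828 0.11563614 0.        ]] cup [[ 0.61334165 -0.09424072  0.006     ]]
cup [[ 0.61378468 -0.09324872  0.006     ]]
```

Request:
step_arm(
  plan=[
    [[-0.0015,0.003,0.03],[0,0,0]],
    [[-0.0015,0.003,0.06],[0,0,0]],
    [[-0.0015,0.003,0.075],[0,0,0]],
    [[-0.0015,0.003,0.075],[0,0,0]],
    [[-0.0015,0.003,0.075],[0,0,0]],
  ],
)

```text
time_s: 7.85
eef_pos: [0.605, 0.1052, 0.1056]
eef_rot: [0.0, 1.0, 0.002, 0.0]
wrist_force: [-0.3, 1.3, 1.0]
opening: 0.6
```

```bash
python3 -c "
from h import *
go(.604,.1055,.030,0)"
```

```text
shift [-0.0011 -0.0003  0.0756] turn [ 0.  -0.   0.2] | pos [0.605  0.1052 0.1056] yaw 0.2 q6 -0.02 t 7.85 open 0.6
```

Request:
step_arm(
  plan=[
    [[-0.001,0,0.03],[0,0,0]],
    [[-0.001,0,0.055],[0,0,0]],
    [[-0.001,0,0.07],[0,0,0]],
    [[-0.001,0,0.0755],[0,0,0]],
    [[-0.001,0,0.0755],[0,0,0]],
  ],
)

```text
time_s: 8.35
eef_pos: [0.6039, 0.1061, 0.0298]
eef_rot: [0.0, 1.0, 0.002, 0.0]
wrist_force: [0.1, -0.4, 0.5]
opening: 0.597
```

Request:
step_arm(
  plan=[
    [[0,0,0],[0,0,0]],
    [[0,0,0],[0,0,0]],
    [[0,0,0],[0,0,0]],
    [[0,0,0],[0,0,0]],
    [[0,0,0],[0,0,0]],
  ],
  fingers=0,
)

```text
time_s: 8.85
eef_pos: [0.6048, 0.1062, 0.0312]
eef_rot: [0.0, 1.0, 0.003, 0.001]
wrist_force: [-0.0, 0.2, 6.0]
opening: 0.261
```

Request:
step_arm(
  plan=[
    [[0,0,-0.02],[0,0,0]],
    [[0,0,-0.05],[0,0,0]],
    [[0,0,-0.09],[0,0,0]],
    [[0,0,-0.09],[0,0,0]],
  ],
)

```text
time_s: 9.25
eef_pos: [0.6077, 0.1062, 0.1261]
eef_rot: [0.0, 1.0, 0.003, 0.006]
wrist_force: [1.7, -0.8, 1.0]
opening: 0.264
```

```bash
python3 -c "
from h import *
go(.6128,-.0952,.12,0)"
```

```text
shift [0.004  0.2015 0.0062] turn [ 0.  -0.6  0.3] | pos [0.6077 0.1062 0.1261] yaw 0.3 q6 -0.02 t 9.25 open 0.264
```

Request:
step_arm(
  plan=[
    [[0.001,0.04,0],[0,0,0]],
    [[0.003,0.08,0],[0,0,0]],
    [[0.005,0.12,0],[0,0,0]],
    [[0.006,0.16,0],[0,0,0]],
    [[0.007,0.2,0],[0,0,0]],
  ],
)

```text
time_s: 9.75
eef_pos: [0.6112, -0.0953, 0.1193]
eef_rot: [-0.0, 1.0, 0.003, -0.0]
wrist_force: [0.2, -0.2, -0.8]
opening: 0.265
```

Request:
step_arm(
  plan=[
    [[0,0,0.02],[0,0,0]],
    [[0,0,0.04],[0,0,0]],
    [[0,0,0.04],[0,0,0]],
    [[0,0,0.04],[0,0,0]],
  ],
)

```text
time_s: 10.15
eef_pos: [0.6111, -0.0935, 0.0792]
eef_rot: [-0.0, 1.0, 0.003, -0.001]
wrist_force: [-0.2, -0.7, -0.4]
opening: 0.263
```

```bash
python3 w.py w7;python3 -c "
from h import *
go(.6128,-.0952,.034,0)"
```

```text
shift [0.0009 0.0016 0.0461] turn [ 0.  -0.   0.3] | pos [ 0.6119 -0.0936  0.0801] yaw 0.3 q6 -0.35 t 10.2 open 0.27
```

View pics/w7.png

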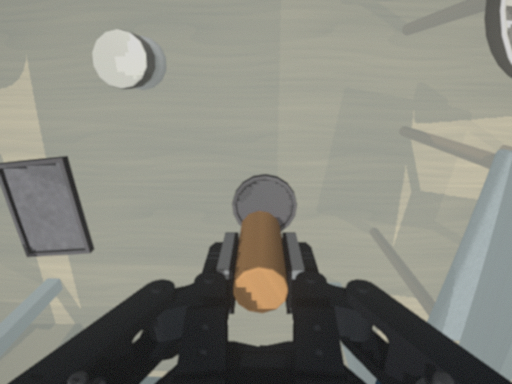

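```bash
python3 - <<'E'
from h import *
import pickle
cal,im=pickle.load(open("pics/w7.pkl","rb"))
print("cup far",p2w(cal,[(264.5,174.5)],.007),"L,R",p2w(cal,[(233.5,203),(296,203)],.007))
print("dowel bottom far",p2w(cal,[(262,212)],.0801-.0302), "dowel bot pred",w2p(cal,[[.6119,-.0936+.012,.05]]))
go(.6128,-.0952,.034,0)
E
```

```text
cup far [[ 0.61367117 -0.07217982  0.007     ]] L,R [[ 0.59119478 -0.0939785   0.007     ]
 [ 0.63690551 -0.09379259  0.007     ]]
dowel bottom far [[ 0.61171573 -0.08240133  0.0499    ]] dowel bot pred [[262.3249449  210.80792146]]
shift [0.0009 0.0016 0.0461] turn [ 0.  -0.   0.3] | pos [ 0.6119 -0.0936  0.0801] yaw 0.3 q6 -0.35 t 10.2 open 0.27
```

Request:
step_arm(
  plan=[
    [[0.002,0.0015,0.02],[0,0,0]],
    [[0.002,0.0015,0.035],[0,0,0]],
    [[0.002,0.0015,0.042],[0,0,0]],
    [[0.002,0.0015,0.0455],[0,0,0]],
    [[0.002,0.0015,0.0455],[0,0,0]],
  ],
)

```text
time_s: 10.7
eef_pos: [0.6137, -0.0951, 0.0345]
eef_rot: [0.0, 1.0, 0.003, 0.0]
wrist_force: [0.9, 0.0, -0.3]
opening: 0.269
```

```bash
python3 -c "
from h import *
go(.614,-.096,.0335,0); print(telemetry.get_obs()['wrist_force'])"
```

```text
shift [0.0003 0.0009 0.001 ] turn [ 0.  -0.   0.3] | pos [ 0.6137 -0.0951  0.0345] yaw 0.3 q6 -0.35 t 10.7 open 0.269
[ 0.85086332  0.03362084 -0.31996374]
```

Lower one more millimetre, then open.

Request:
step_arm(
  plan=[
    [[0,0,0.0005],[0,0,0]],
    [[0,0,0.001],[0,0,0]],
    [[0,0,0.001],[0,0,0]],
  ],
)

```text
time_s: 11.0
eef_pos: [0.614, -0.0953, 0.0342]
eef_rot: [0.0, 1.0, 0.003, 0.0]
wrist_force: [-2.4, 0.4, 6.0]
opening: 0.265
```

Request:
step_arm(
  plan=[
    [[0,0,0],[0,0,0]],
    [[0,0,0],[0,0,0]],
    [[0,0,0],[0,0,0]],
    [[0,0,-0.02],[0,0,0]],
    [[0,0,-0.06],[0,0,0]],
  ],
  fingers=60,
)

```text
time_s: 11.5
eef_pos: [0.6105, -0.0944, 0.0897]
eef_rot: [-0.001, 1.0, 0.002, -0.004]
wrist_force: [0.4, -0.1, 0.0]
opening: 0.602
```

Request:
step_arm(
  plan=[
    [[0,0,-0.05],[0,0,0]],
    [[0,0,-0.1],[0,0,0]],
    [[0,0,-0.1],[0,0,0]],
    [[0,0,-0.1],[0,0,0]],
  ],
)

```text
time_s: 11.9
eef_pos: [0.6145, -0.0956, 0.1948]
eef_rot: [0.001, 1.0, 0.003, 0.002]
wrist_force: [-0.8, 0.8, -0.9]
opening: 0.603
```

```bash
python3 w.py w8;python3 -c "
from h import *
go(.461,.117,.19,5.5)"
```

```text
shift [-0.1511 -0.213   0.0027] turn [-0.   0.  -5.2] | pos [ 0.6132 -0.0952  0.1926] yaw 0.3 q6 -0.35 t 11.95 open 0.599
```

View pics/w8.png

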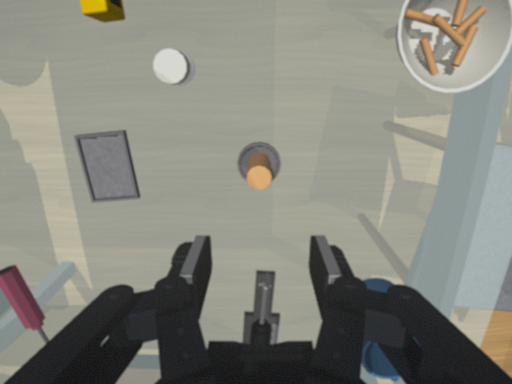

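Request:
step_arm(
  plan=[
    [[-0.15,-0.213,0.003],[0,0,-5]],
    [[-0.15,-0.213,0.003],[0,0,-5]],
    [[-0.15,-0.213,0.003],[0,0,-5]],
    [[-0.15,-0.213,0.003],[0,0,-5]],
    [[-0.15,-0.213,0.003],[0,0,-5]],
  ],
)

```text
time_s: 12.45
eef_pos: [0.4656, 0.1096, 0.1876]
eef_rot: [-0.0, 0.999, 0.046, -0.002]
wrist_force: [1.5, 0.1, -0.0]
opening: 0.601
```

```bash
python3 -c "
from h import *
go(.461,.117,.19,5.5)"
```

```text
shift [-0.0039 -0.0078 -0.0024] turn [-0.   0.3 -0.2] | pos [0.4656 0.1096 0.1876] yaw 5.3 q6 -0.11 t 12.45 open 0.601
```

Request:
step_arm(
  plan=[
    [[-0.004,-0.008,-0.002],[0,0,0]],
    [[-0.004,-0.008,-0.002],[0,0,0]],
    [[-0.004,-0.008,-0.002],[0,0,0]],
  ],
)

```text
time_s: 12.75
eef_pos: [0.464, 0.1154, 0.1913]
eef_rot: [0.0, 0.999, 0.046, -0.001]
wrist_force: [-0.2, 0.2, 0.1]
opening: 0.599
```

```bash
python3 w.py w9;python3 -c "
from h import *
go(.461,.117,.19,5.5)"
```

```text
shift [-0.0031 -0.0023  0.0014] turn [ 0.   0.1 -0.3] | pos [0.4643 0.115  0.1914] yaw 5.2 q6 -0.1 t 12.8 open 0.601
```

View pics/w9.png

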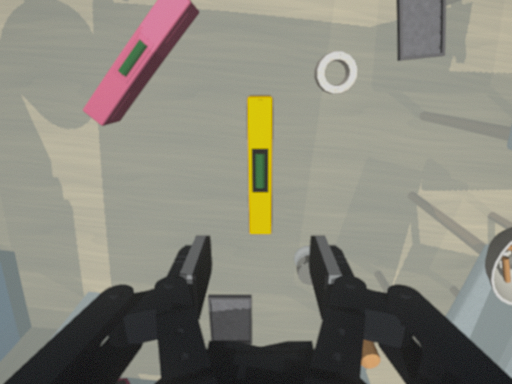

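The wrist view shows two levels: yellow at (260,165) and pink at (142,60). The yellow one is meant. The white puck is just behind the right finger at (303,262).

```bash
python3 - <<'E'
from h import *
import pickle
cal,im=pickle.load(open("pics/w9.pkl","rb"))
k=p2w(cal,[(248,96.5),(272,96.5),(249,234),(272,234)],.04);print(k,k.mean(0)); d=k[0]+k[1]-k[2]-k[3]; print(np.degrees(np.arctan2(d[1],d[0])),np.linalg.norm(d)/2)
print("puck",p2w(cal,[(303,262)],.01), "vial",p2w(cal,[(260.5,170)],.04))
c=k.mean(0); go(c[0],c[1],.018,np.degrees(np.arctan2(d[1],d[0]))-90)
E
```

```text
[[0.44606762 0.18572113 0.04      ]
 [0.46772471 0.18770447 0.04      ]
 [0.45805191 0.04749327 0.04      ]
 [0.48208212 0.04969797 0.04      ]] [0.46348159 0.11765421 0.04      ]
95.44725260302975 0.13874374439036843
puck [[ 5.25944578e-01 -9.10274394e-06  1.00000000e-02]] vial [[0.46368493 0.11790104 0.04      ]]
shift [-0.0005 -0.0028  0.1734] turn [ 0.   0.1 -0.2] | pos [0.4643 0.115  0.1914] yaw 5.2 q6 -0.1 t 12.8 open 0.601
```

Request:
step_arm(
  plan=[
    [[-0.001,-0.003,0.04],[0,0,0]],
    [[-0.001,-0.003,0.08],[0,0,0]],
    [[-0.001,-0.003,0.12],[0,0,0]],
    [[-0.001,-0.003,0.12],[0,0,0]],
    [[-0.001,-0.003,0.12],[0,0,0]],
  ],
)

```text
time_s: 13.3
eef_pos: [0.4628, 0.1179, 0.0719]
eef_rot: [-0.0, 0.999, 0.045, -0.001]
wrist_force: [-0.4, 0.3, 0.8]
opening: 0.602
```

```bash
python3 -c "
from h import *
go(.463,.1178,.018,5.4)"
```

```text
shift [0.0004 0.0001 0.0539] turn [-0.   0.1 -0.2] | pos [0.4628 0.1179 0.0719] yaw 5.2 q6 -0.09 t 13.3 open 0.602
```

Request:
step_arm(
  plan=[
    [[0,0,0.02],[0,0,0]],
    [[0,0,0.04],[0,0,0]],
    [[0,0,0.05],[0,0,0]],
    [[0,0,0.054],[0,0,0]],
    [[0,0,0.054],[0,0,0]],
  ],
)

```text
time_s: 13.8
eef_pos: [0.4635, 0.1187, 0.019]
eef_rot: [0.0, 0.999, 0.046, 0.001]
wrist_force: [-0.9, 0.5, 0.0]
opening: 0.601
```

Request:
step_arm(
  plan=[
    [[0,0,0],[0,0,0]],
    [[0,0,0],[0,0,0]],
    [[0,0,0],[0,0,0]],
    [[0,0,0],[0,0,0]],
    [[0,0,0],[0,0,0]],
  ],
  fingers=0,
)

```text
time_s: 14.3
eef_pos: [0.4636, 0.1189, 0.0193]
eef_rot: [0.0, 0.999, 0.046, 0.001]
wrist_force: [0.0, -0.4, 5.7]
opening: 0.273
```

```bash
python3 -c "
from h import *
go(.5955,.318,.1,13)"
```

```text
shift [ 0.1498 -0.186  -0.0804] turn [ 0.  -0.1 -7.7] | pos [0.4636 0.1189 0.0193] yaw 5.3 q6 -0.09 t 14.3 open 0.273
```

Request:
step_arm(
  plan=[
    [[0,0,-0.02],[0,0,0]],
    [[0,0,-0.05],[0,0,0]],
    [[0,0,-0.09],[0,0,0]],
    [[0,0,-0.09],[0,0,0]],
  ],
)

```text
time_s: 14.7
eef_pos: [0.4664, 0.119, 0.1133]
eef_rot: [0.0, 0.999, 0.046, 0.005]
wrist_force: [0.3, -0.3, -1.7]
opening: 0.269
```

```bash
python3 -c "
from h import *
go(.5955,.318,.11,12.7)"
```

```text
shift [ 0.1469 -0.1862  0.0046] turn [ 0.1 -0.6 -7.4] | pos [0.4664 0.119  0.1133] yaw 5.3 q6 -0.09 t 14.7 open 0.269
```

Request:
step_arm(
  plan=[
    [[0.03,-0.037,0],[0,0,-1.5]],
    [[0.06,-0.075,0],[0,0,-3]],
    [[0.09,-0.112,0],[0,0,-4.5]],
    [[0.12,-0.15,0],[0,0,-6]],
    [[0.149,-0.187,0],[0,0,-7.4]],
  ],
)

```text
time_s: 15.2
eef_pos: [0.594, 0.3205, 0.1071]
eef_rot: [0.0, 0.994, 0.111, -0.0]
wrist_force: [0.2, -0.1, -0.4]
opening: 0.271
```

Request:
step_arm(
  plan=[
    [[0,0,0.02],[0,0,0]],
    [[0,0,0.04],[0,0,0]],
    [[0,0,0.04],[0,0,0]],
    [[0,0,0.04],[0,0,0]],
  ],
)

```text
time_s: 15.6
eef_pos: [0.5928, 0.3185, 0.0672]
eef_rot: [0.0, 0.994, 0.11, -0.001]
wrist_force: [-0.0, -0.4, -0.7]
opening: 0.271
```

```bash
python3 w.py w10;python3 -c "
from h import *
go(.5955,.318,.0225,12.7)"
```

```text
shift [0.0015 0.001  0.0459] turn [-0. -0. -0.] | pos [0.5938 0.3186 0.0684] yaw 12.7 q6 0.1 t 15.65 open 0.275
```

View pics/w10.png

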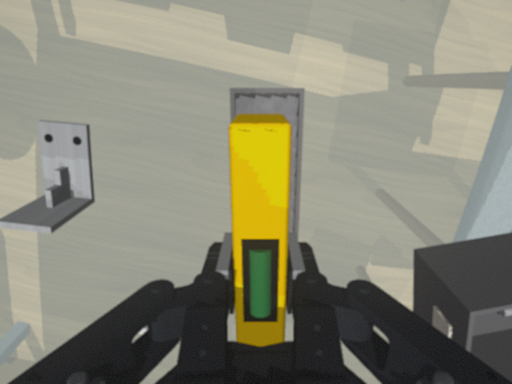

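```bash
python3 - <<'E'
from h import *
import pickle
cal,im=pickle.load(open("pics/w10.pkl","rb"))
k=p2w(cal,[(230.5,88.5),(304,88.5)],.007);print("tray far corners",k,k.mean(0))
a=np.radians(102.7);u=np.array([np.cos(a),np.sin(a)])
print("tray c est",k.mean(0)[:2]-.081*u, "w",np.linalg.norm(k[0]-k[1]))
zb=.0684-.0193
f=p2w(cal,[(236,115),(284,115)],zb);print("level bottom far?",f)
f=p2w(cal,[(231,124),(290,124)],zb+.04);print("level top far",f,f.mean(0)[:2]-.07*u)
E
```

```text
tray far corners [[0.55714483 0.3924176  0.007     ]
 [0.60112281 0.40230905 0.007     ]] [0.57913382 0.39736332 0.007     ]
tray c est [0.59694136 0.31834502] w 0.04507664339429015
level bottom far? [[0.56596524 0.38208388 0.0491    ]
 [0.58901658 0.38724878 0.0491    ]]
level top far [[0.5670689  0.38292364 0.0891    ]
 [0.58815427 0.38765008 0.0891    ]] [0.59300082 0.31699944]
```

Request:
step_arm(
  plan=[
    [[0.003,0,0.02],[0,0,0]],
    [[0.003,0,0.034],[0,0,0]],
    [[0.003,0,0.041],[0,0,0]],
    [[0.003,0,0.045],[0,0,0]],
    [[0.003,0,0.045],[0,0,0]],
  ],
)

```text
time_s: 16.15
eef_pos: [0.5967, 0.3194, 0.0233]
eef_rot: [-0.0, 0.994, 0.11, 0.0]
wrist_force: [0.1, -0.1, -1.3]
opening: 0.266
```

```bash
python3 w.py w11;python3 -c "
from h import *
go(.5955,.318,.0222,12.7);print(telemetry.get_obs()['wrist_force'])"
```

```text
shift [-0.0017  0.0012  0.0014] turn [-0. -0. -0.] | pos [0.5969 0.3195 0.0236] yaw 12.7 q6 0.1 t 16.2 open 0.272
[-0.41687839  0.24431637 -1.12754991]
```

View pics/w11.png

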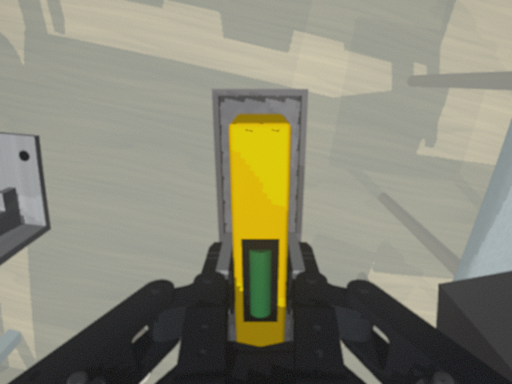

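Request:
step_arm(
  plan=[
    [[0,0,0.001],[0,0,0]],
    [[0,0,0.0015],[0,0,0]],
    [[0,0,0.0015],[0,0,0]],
  ],
)

```text
time_s: 16.5
eef_pos: [0.597, 0.3196, 0.0224]
eef_rot: [-0.0, 0.994, 0.111, 0.0]
wrist_force: [-1.6, -0.5, 2.0]
opening: 0.269
```

Request:
step_arm(
  plan=[
    [[0,0,0],[0,0,0]],
    [[0,0,0],[0,0,0]],
    [[0,0,0],[0,0,0]],
    [[0,0,-0.02],[0,0,0]],
    [[0,0,-0.06],[0,0,0]],
  ],
  fingers=60,
)

```text
time_s: 17.0
eef_pos: [0.5936, 0.3184, 0.078]
eef_rot: [0.001, 0.994, 0.11, -0.004]
wrist_force: [0.3, -0.0, -0.7]
opening: 0.598
```

Request:
step_arm(
  plan=[
    [[0,0,-0.05],[0,0,0]],
    [[0,0,-0.12],[0,0,0]],
    [[0,0,-0.12],[0,0,0]],
    [[0,0,-0.12],[0,0,0]],
    [[0,0,-0.12],[0,0,0]],
  ],
)

```text
time_s: 17.5
eef_pos: [0.5965, 0.3194, 0.2016]
eef_rot: [-0.0, 0.994, 0.111, 0.0]
wrist_force: [0.2, 0.1, 0.4]
opening: 0.605
```

```bash
python3 w.py w12;python3 -c "
from h import *
go(.46,.29,.18,90)"
```

```text
shift [-0.1388 -0.0014  0.0204] turn [ -0.1   0.1 -77.3] | pos [0.5958 0.3192 0.2001] yaw 12.7 q6 0.1 t 17.55 open 0.601
```

View pics/w12.png

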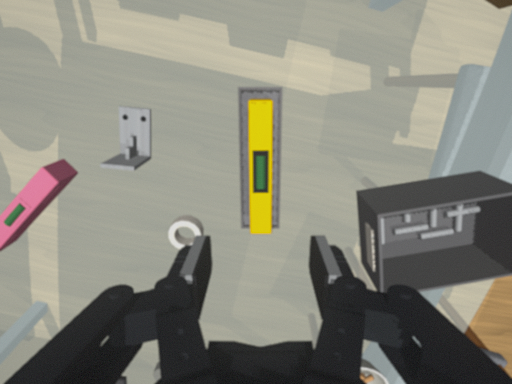

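```bash
python3 - <<'E'
from h import *
import pickle
cal=viewer.get_calibration("top")
c=lambda x,y:(124+(x+.5)/19.333-.5,216+(y+.5)/19.333-.5)
F=p2w(cal,[c(145,190),c(165,450)],.004); print("foot far",F)
B=p2w(cal,[c(578,130),c(600,392)],.0); print("upright bottom",B)
T=p2w(cal,[c(488,97),c(505,385)],.05); print("up top",T)
for p,q in((F[0],F[1]),(B[0],B[1]),(T[0],T[1])): d=p-q; print(np.degrees(np.arctan2(d[1],d[0])),np.linalg.norm(d))
cal,im=pickle.load(open("pics/w12.pkl","rb"))
print("w12",p2w(cal,[(120,107),(151,109)],.004),p2w(cal,[(102,162),(135,167),(151,157)],.05))
k=p2w(cal,[(249,100),(272,100),(250,233.5),(272,233.5)],.043); print("level",k.mean(0))
k=p2w(cal,[(238.5,88),(282,88),(241,229),(278.5,229)],.007); print("tray",k,k.mean(0))
go(.455,.292,.18,2)
E
```

```text
foot far [[0.46695193 0.35001604 0.004     ]
 [0.4336877  0.34602289 0.004     ]]
upright bottom [[0.47466977 0.29597134 0.        ]
 [0.44090043 0.29198572 0.        ]]
up top [[0.47358356 0.29562412 0.05      ]
 [0.43814802 0.29225485 0.05      ]]
6.845216420252199 0.033503048980013966
6.731182878427551 0.03400372613719657
5.431443114426726 0.03559535407036072
w12 [[0.43588241 0.34531025 0.004     ]
 [0.46938761 0.35017886 0.004     ]] [[0.44208682 0.29613359 0.05      ]
 [0.47504625 0.29815939 0.05      ]
 [0.48957086 0.31162469 0.05      ]]
level [0.59708547 0.31858869 0.043     ]
tray [[0.55722673 0.39127378 0.007     ]
 [0.60119875 0.40112194 0.007     ]
 [0.59200887 0.23345123 0.007     ]
 [0.63595543 0.24327384 0.007     ]] [0.59659744 0.3172802  0.007     ]
shift [-0.1433 -0.0044  0.0204] turn [ 0.   0.1 10.7] | pos [0.5958 0.3192 0.2001] yaw 12.7 q6 0.1 t 17.55 open 0.601
```

Request:
step_arm(
  plan=[
    [[-0.139,-0.01,0.02],[0,0,6]],
    [[-0.139,-0.01,0.02],[0,0,6]],
    [[-0.139,-0.01,0.02],[0,0,6]],
    [[-0.139,-0.01,0.02],[0,0,6]],
    [[-0.139,-0.01,0.02],[0,0,6]],
  ],
  fingers=70,
)

```text
time_s: 18.05
eef_pos: [0.4572, 0.2984, 0.1798]
eef_rot: [0.001, 0.998, 0.059, -0.002]
wrist_force: [-0.5, -0.1, 0.1]
opening: 0.7
```

```bash
python3 w.py w13;python3 -c "
from h import *
go(.457,.297,.018,6.5)"
```

```text
shift [-0.0018  0.0013  0.1627] turn [0.  0.1 0.2] | pos [0.4588 0.2986 0.1807] yaw 6.7 q6 0.24 t 18.1 open 0.706
```

View pics/w13.png

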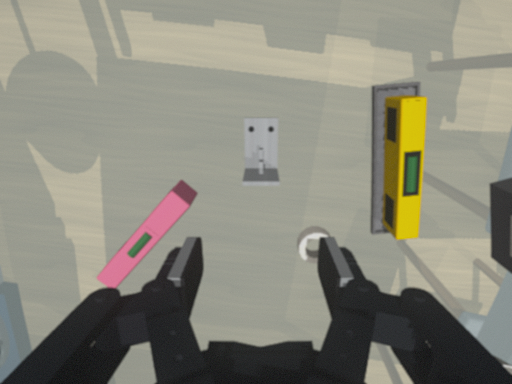

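```bash
python3 - <<'E'
from h import *
import pickle
cal,im=pickle.load(open("pics/w13.pkl","rb"))
print("pink",p2w(cal,[(182,180),(197,193)],.04),p2w(cal,[(182,180)],0.0),"ring",p2w(cal,[(312,242)],.005))
print("bracket upright top",p2w(cal,[(242,185.5),(280,185.5)],.05),"foot far",p2w(cal,[(245,117.5),(278,117.5)],.004))
print("pads",w2p(cal,[[.457,.297,.05],[.457,.297,.018]]))
go(.457,.297,.018,6.5)
E
```

```text
pink [[0.38322485 0.28550989 0.04      ]
 [0.39811993 0.27404604 0.04      ]] [[0.37385643 0.27168182 0.        ]] ring [[0.52598849 0.21595984 0.005     ]]
bracket upright top [[0.44068877 0.29009987 0.05      ]
 [0.4752776  0.29416804 0.05      ]] foot far [[0.43545947 0.34639281 0.004     ]
 [0.4683405  0.35024579 0.004     ]]
pads [[260.55090611 180.35226263]
 [260.57579149 170.77532277]]
shift [-0.0018  0.0013  0.1627] turn [0.  0.1 0.2] | pos [0.4588 0.2986 0.1807] yaw 6.7 q6 0.24 t 18.1 open 0.706
```

Request:
step_arm(
  plan=[
    [[-0.001,0.002,0.04],[0,0,0]],
    [[-0.001,0.002,0.08],[0,0,0]],
    [[-0.001,0.002,0.1],[0,0,0]],
    [[-0.001,0.002,0.1],[0,0,0]],
    [[-0.001,0.002,0.1],[0,0,0]],
  ],
  fingers=62,
)

```text
time_s: 18.6
eef_pos: [0.4592, 0.2967, 0.0817]
eef_rot: [0.0, 0.998, 0.058, 0.0]
wrist_force: [0.2, 0.6, 0.8]
opening: 0.618
```

```bash
python3 -c "
from h import *
go(.4575,.2965,.018,6.7)"
```

```text
shift [-0.0017 -0.      0.0637] turn [ 0. -0. -0.] | pos [0.4592 0.2967 0.0817] yaw 6.7 q6 0.24 t 18.6 open 0.618
```

Request:
step_arm(
  plan=[
    [[-0.0015,0,0.025],[0,0,0]],
    [[-0.0015,0,0.045],[0,0,0]],
    [[-0.0015,0,0.058],[0,0,0]],
    [[-0.0015,0,0.064],[0,0,0]],
    [[-0.0015,0,0.064],[0,0,0]],
  ],
)

```text
time_s: 19.1
eef_pos: [0.457, 0.2965, 0.0178]
eef_rot: [-0.0, 0.998, 0.058, 0.0]
wrist_force: [-0.4, 0.2, -0.7]
opening: 0.621
```

Request:
step_arm(
  plan=[
    [[0,0,0],[0,0,0]],
    [[0,0,0],[0,0,0]],
    [[0,0,0],[0,0,0]],
    [[0,0,0],[0,0,0]],
    [[0,0,0],[0,0,0]],
  ],
  fingers=0,
)

```text
time_s: 19.6
eef_pos: [0.4577, 0.2968, 0.0189]
eef_rot: [-0.0, 0.998, 0.058, 0.001]
wrist_force: [-0.0, -0.7, 6.3]
opening: 0.384
```

```bash
python3 -c "
from h import *
go(.4575,.2965,.018,6.7)"
```

```text
shift [-0.0002  0.0003  0.0009] turn [-0.  -0.1 -0. ] | pos [0.4577 0.2968 0.0189] yaw 6.7 q6 0.24 t 19.6 open 0.384
```

Request:
step_arm(
  plan=[
    [[0,0,-0.02],[0,0,0]],
    [[0,0,-0.05],[0,0,0]],
    [[0,0,-0.09],[0,0,0]],
    [[0,0,-0.09],[0,0,0]],
    [[0,0,-0.09],[0,0,0]],
  ],
)

```text
time_s: 20.1
eef_pos: [0.4572, 0.2967, 0.1087]
eef_rot: [-0.0, 0.998, 0.058, 0.001]
wrist_force: [0.2, -0.6, -1.5]
opening: 0.385
```

```bash
python3 w.py w14; python3 - <<'E'
from h import *
import pickle
cal,im=pickle.load(open("pics/w8.pkl","rb"))
k=p2w(cal,[(75.5,136),(126,130),(139.5,196),(94,202)],.007); print(k,k.mean(0),[np.linalg.norm(k[i]-k[i-1]) for i in range(4)])
d=k[0]+k[1]-k[2]-k[3]; print(np.degrees(np.arctan2(d[1],d[0])))
cal,im=pickle.load(open("pics/w7.pkl","rb"))
k=p2w(cal,[(0,163),(67,156.5),(92,247),(27,256)],.007); print(k,k.mean(0)); d=k[1]-k[2];print(np.degrees(np.arctan2(d[1],d[0])));
go(.4435,-.1,.1,5)
E
```

```text
[[ 0.41478728 -0.06538092  0.007     ]
 [ 0.47186868 -0.05944695  0.007     ]
 [ 0.47747535 -0.13444603  0.007     ]
 [ 0.42256039 -0.14211007  0.007     ]] [ 0.44667293 -0.10034599  0.007     ] [np.float64(0.07712187244831174), np.float64(0.05738900251506965), np.float64(0.07520836292321824), np.float64(0.055447184091502115)]
95.03945521775367
[[ 0.418992   -0.06369227  0.007     ]
 [ 0.47275934 -0.05914448  0.007     ]
 [ 0.47826354 -0.1320688   0.007     ]
 [ 0.4204777  -0.14187161  0.007     ]] [ 0.44762315 -0.09919429  0.007     ]
94.31639957553269
shift [-0.0587  0.3921  0.0074] turn [0.  0.  1.7] | pos [0.4561 0.2963 0.1073] yaw 6.7 q6 0.24 t 20.15 open 0.384
```

View pics/w14.png

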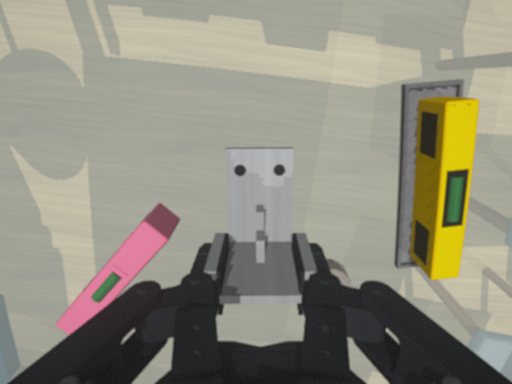

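```bash
python3 -c "
from h import *
go(.4473,-.1235,.107,5)"
```

```text
shift [-5.770e-02  4.159e-01  4.000e-04] turn [0.  0.  1.7] | pos [0.4561 0.2963 0.1073] yaw 6.7 q6 0.24 t 20.15 open 0.384
```

Request:
step_arm(
  plan=[
    [[-0.005,0.03,0],[0,0,0]],
    [[-0.01,0.07,0],[0,0,0]],
    [[-0.016,0.115,0],[0,0,0.5]],
    [[-0.022,0.16,0],[0,0,0.5]],
    [[-0.028,0.2,0],[0,0,1]],
  ],
)

```text
time_s: 20.65
eef_pos: [0.4503, 0.0928, 0.1059]
eef_rot: [-0.0, 0.999, 0.05, -0.002]
wrist_force: [0.4, 0.2, -1.2]
opening: 0.383
```

Request:
step_arm(
  plan=[
    [[-0.006,0.045,0],[0,0,0.5]],
    [[-0.012,0.09,0],[0,0,0.5]],
    [[-0.018,0.13,0],[0,0,0.7]],
    [[-0.024,0.17,0],[0,0,0.7]],
    [[-0.028,0.2,0],[0,0,0.7]],
  ],
)

```text
time_s: 21.15
eef_pos: [0.4425, -0.1089, 0.106]
eef_rot: [-0.001, 0.999, 0.043, -0.001]
wrist_force: [1.0, 0.7, -0.9]
opening: 0.381
```

```bash
python3 -c "
from h import *
go(.4473,-.1235,.075,5)"
```

```text
shift [0.0037 0.015  0.031 ] turn [-0.1  0.1 -0.1] | pos [ 0.4425 -0.1089  0.106 ] yaw 4.9 q6 -0.59 t 21.15 open 0.381
```

Request:
step_arm(
  plan=[
    [[0.004,0.015,0.015],[0,0,0]],
    [[0.004,0.015,0.031],[0,0,0]],
    [[0.004,0.015,0.031],[0,0,0]],
    [[0.004,0.015,0.031],[0,0,0]],
    [[0.004,0.015,0.031],[0,0,0]],
  ],
)

```text
time_s: 21.65
eef_pos: [0.4492, -0.1214, 0.0767]
eef_rot: [-0.0, 0.999, 0.044, -0.0]
wrist_force: [-0.0, 0.4, -0.3]
opening: 0.383
```

```bash
python3 w.py w15; python3 -c "
from h import *
go(.4473,-.1235,.0215,5)"
```

```text
shift [-0.0024  0.0017  0.0555] turn [ 0. -0.  0.] | pos [ 0.4495 -0.1215  0.077 ] yaw 5.0 q6 -0.61 t 21.7 open 0.382
```

View pics/w15.png

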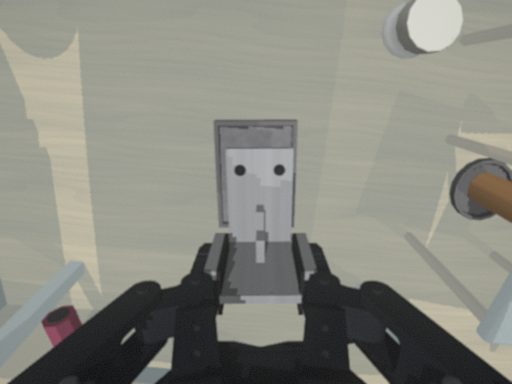

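```bash
python3 - <<'E'
from h import *
import pickle
cal,im=pickle.load(open("pics/w15.pkl","rb"))
k=p2w(cal,[(214.5,120.5),(297.5,120)],.007); u=np.array([np.cos(np.radians(95)),np.sin(np.radians(95))])
print("tray far",k,"c",k.mean(0)[:2]-.039*u, np.linalg.norm(k[0]-k[1]))
f=p2w(cal,[(226,149),(294,148.5)],.077-.0189+.004); print("foot far",f,"c",f.mean(0)[:2]-.028*u)
E
```

```text
tray far [[ 0.41353961 -0.06484035  0.007     ]
 [ 0.46829617 -0.05977903  0.007     ]] c [ 0.44431696 -0.10116129] 0.054989983152423705
foot far [[ 0.42739707 -0.07150798  0.0621    ]
 [ 0.46106239 -0.06833385  0.0621    ]] c [ 0.44667009 -0.09781437]
```

Request:
step_arm(
  plan=[
    [[-0.002,0.003,0.02],[0,0,0]],
    [[-0.002,0.003,0.037],[0,0,0]],
    [[-0.002,0.003,0.048],[0,0,0]],
    [[-0.002,0.003,0.053],[0,0,0]],
    [[-0.002,0.003,0.0545],[0,0,0]],
  ],
)

```text
time_s: 22.2
eef_pos: [0.4476, -0.1248, 0.022]
eef_rot: [-0.0, 0.999, 0.044, -0.0]
wrist_force: [-0.2, -1.0, -0.7]
opening: 0.383
```

```bash
python3 -c "
from h import *
go(.4473,-.1245,.0219,5);print(telemetry.get_obs()['wrist_force'])"
```

```text
shift [-0.0002 -0.0003  0.0001] turn [-0.  0.  0.] | pos [ 0.4476 -0.1248  0.022 ] yaw 5.0 q6 -0.62 t 22.2 open 0.383
[-0.17155274 -0.98204749 -0.68098557]
```

Request:
step_arm(
  plan=[
    [[0,0,0.0005],[0,0,0]],
    [[0,0,0.001],[0,0,0]],
    [[0,0,0.001],[0,0,0]],
  ],
)

```text
time_s: 22.5
eef_pos: [0.4481, -0.1252, 0.0219]
eef_rot: [0.0, 0.999, 0.044, 0.0]
wrist_force: [-1.4, -0.1, 3.3]
opening: 0.385
```

Request:
step_arm(
  plan=[
    [[0,0,0],[0,0,0]],
    [[0,0,0],[0,0,0]],
    [[0,0,0],[0,0,0]],
    [[0,0,-0.02],[0,0,0]],
    [[0,0,-0.06],[0,0,0]],
  ],
  fingers=62,
)

```text
time_s: 23.0
eef_pos: [0.4451, -0.1238, 0.0791]
eef_rot: [-0.002, 0.999, 0.043, -0.003]
wrist_force: [0.8, 0.5, -0.0]
opening: 0.623
```

Request:
step_arm(
  plan=[
    [[0,0,-0.05],[0,0,0]],
    [[0,0,-0.12],[0,0,0]],
    [[0,0,-0.12],[0,0,0]],
    [[0,0,-0.12],[0,0,0]],
    [[0,0,-0.12],[0,0,0]],
  ],
)

```text
time_s: 23.5
eef_pos: [0.4474, -0.125, 0.2009]
eef_rot: [0.0, 0.999, 0.044, 0.0]
wrist_force: [0.1, 1.3, 0.6]
opening: 0.623
```

```bash
python3 w.py w16; python3 - <<'E'
from h import *
for n in("top","scene"):
    im=viewer.camera(n)[:,:,::-1]; c=im[60:310,100:450] if n=="top" else im[110:310,90:420]
    f=min(800/c.shape[1],580/c.shape[0]); cv2.imwrite(f"pics/{n}1c.png",cv2.resize(c,None,fx=f,fy=f,interpolation=cv2.INTER_CUBIC))
cal=viewer.get_calibration("wrist")
E
```

```text
(no output)
```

View pics/w16.png

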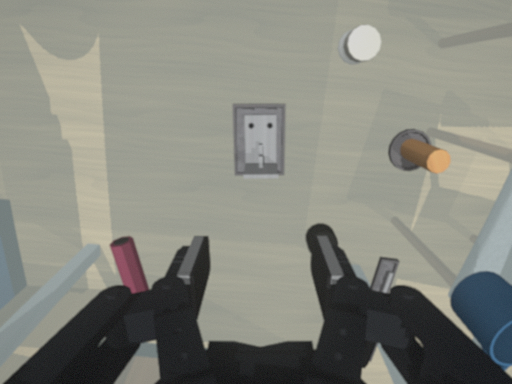

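View pics/top1c.png

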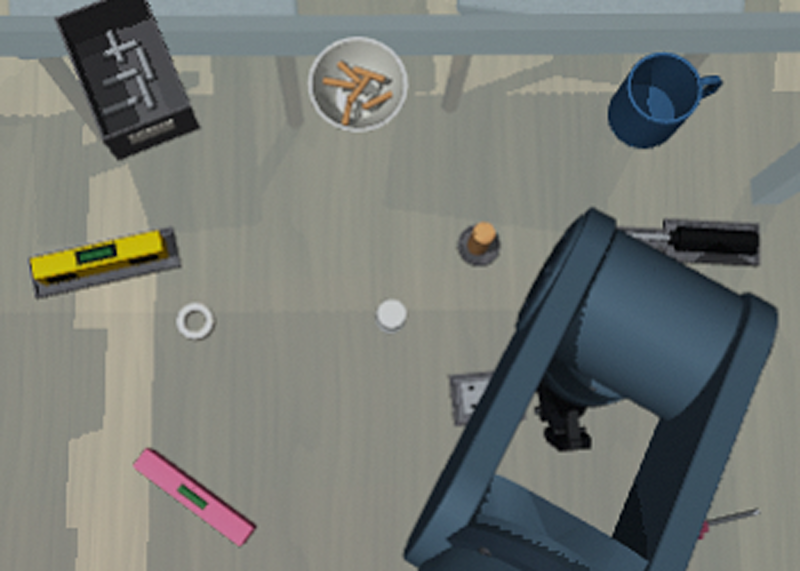

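View pics/scene1c.png

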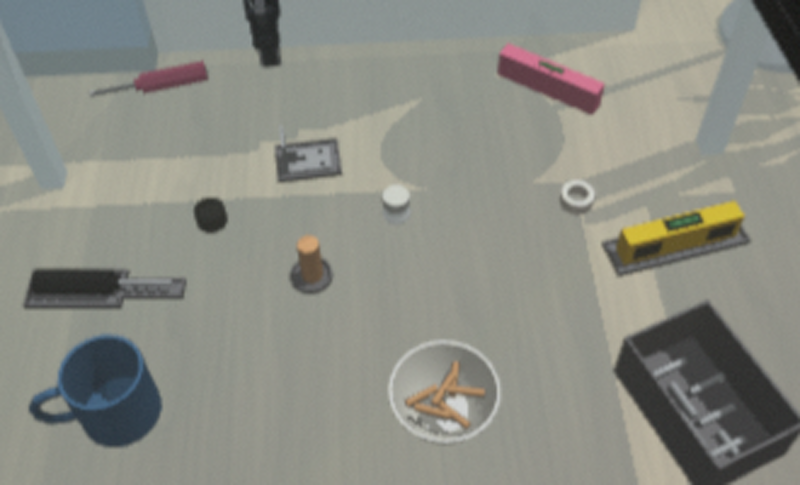

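```bash
python3 - <<'E'
from h import *
import pickle
cal,im=pickle.load(open("pics/w16.pkl","rb"))
k=p2w(cal,[(233.5,104),(285,104),(236,174.5),(284,174.5)],.007);print("tray",k.mean(0),np.round(k,3).tolist())
u=np.array([np.cos(np.radians(95)),np.sin(np.radians(95))])
f=p2w(cal,[(244.5,114.5),(277.5,114.5)],.007).mean(0);print("bracket c",f[:2]-.028*u)
print("pred dowel bottom", )
d=p2w(cal,[(440,161)],.063)[0];c=p2w(cal,[(410,150)],.007)[0];print("dowel top",d,"cup",c)
c=im[90:190,220:460,::-1]; cv2.imwrite("pics/w16c.png",cv2.resize(c,None,fx=3.3,fy=3.3,interpolation=cv2.INTER_CUBIC))
E
```

```text
tray [ 0.44464145 -0.10118771  0.007     ] [[0.414, -0.065, 0.007], [0.468, -0.061, 0.007], [0.421, -0.142, 0.007], [0.475, -0.137, 0.007]]
bracket c [ 0.44615381 -0.10137444]
pred dowel bottom
dowel top [ 0.6145284  -0.09512589  0.063     ] cup [ 0.61231907 -0.09672845  0.007     ]
```

View pics/w16c.png

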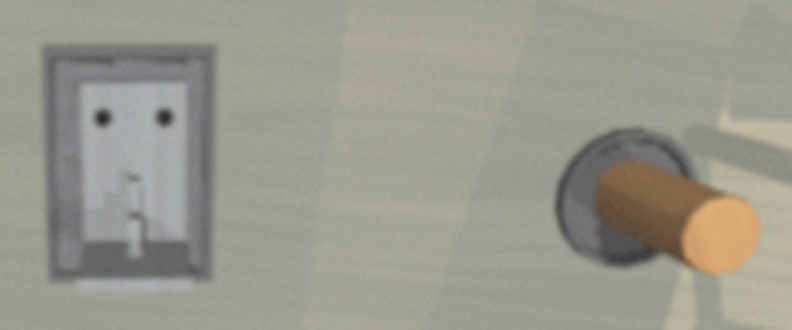

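Every piece measures within about 3 mm of its holder's centre and the gripper is clear, so I'm handing in.

```bash
python3 -c "
from bench import ticket
print(ticket.hand_in())"
```

```text
the job is handed in; nothing more can be done
None
```

I put all four pieces in their holders and handed the job in at about 24 s of the 128 s allowed. The hand-in reports no verdict.

I moved the driver, dowel, level and bracket in that order and let go of each at floor height. I felt the floor through the wrist force for the dowel, level and bracket. The driver I released on measured height alone.

Offsets from each holder's centre, measured in wrist pictures after release:

| Piece | Offset | Allowed |
|---|---|---|
| Driver (tip in the narrow end) | about 2–3 mm | 15 mm |
| Level | about 1–2 mm | 14 mm |
| Bracket | about 2 mm | 14 mm |
| Dowel | about 3 mm | 12 mm |

- **Seating:** in the final pictures, nothing appears to ride on a rim and each piece sits level. I judged both by eye rather than measuring them.
- **Other things:** the bowl and the look-alikes look unmoved, and the gripper ended about 0.2 m above the table, touching nothing.
- **Disagreements:** the cameras differed by up to about 3 mm on the bracket and driver holders and about 2 mm on the rest. For each placement I corrected the aim from a closer wrist view.

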